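# Hang the lift-off tailgate of the shavings tray

### The arm

A 6-joint arm with a two-finger parallel gripper is mounted at the origin on the work surface. World frame = base frame: x ahead of the robot, y to its left, z up, the work surface at z = 0. Lengths are in mm, angles in degrees, forces in N, time in s.
With the tool pointing down it reaches from about 300 to 850 mm from the base axis. Payload 4.2 kg.
Tool frame: the origin (TCP) lies at the very end of the fingers, on their centre line; the grasp point (between the pads) lies 19 mm behind it; z points along the fingers, y is the direction in which the jaws open and shut (so a half turn about z gives the same grasp; the last joint's range is limited). The gripper opens to 91 mm and grips with 3 to 60 N. Pads are 32 mm wide; open, the fingers measure 118 mm over their backs; the gripper's body (76 mm by 178 mm) begins 60 mm behind the grasp point.
Start: joints at [-77.407, 18.312, 89.639, -0, 72.044, -1.146], TCP at [136.569, -558.562, 213.976] pointing down, gripper open.
Joint ranges: [-177.97, 177.97], [-48.28, 115.42], [12.27, 149.76], [-77.06, 257.06], [2.81, 150.46], [-146.56, 146.56]. Speed limits (degrees/s): [147.25, 147.25, 180, 180, 180, 180].

### API

Orientations are given as [roll, pitch, yaw] about the fixed x, y, z axes, in that order (R = Rz(yaw) Ry(pitch) Rx(roll)).
In Python, from workcell import env gives the robot as it stands. The module is installed in compiled form; this text tells all that it offers.
- The arm moves only by the tool arm_command, never from a script. Its argument "targets" is a list of rows, each a list of 5 numbers: the closure, from 0 (fully open) to 1 (shut), then the shift along the tool's x, y, z each as a share of 50 cm, from -1 to 1, then the turn about the tool's z as a share of pi/4 rad, from -1 to 1. A call has 1 to 8 rows; each row is the pose to reach, as a shift and turn from the pose measured when the call began, along the tool's axes at that moment; what a row does not reach only later rows make up. A row lasts 1/12 s, in which the tool goes at most 41.7 mm and 7.16 degrees, less where a joint would pass 70% of its speed; a pose out of reach is approached as far as the arm can. A call with a number of a shift or a turn outside -1 to 1 is refused whole. A call with a gripper value outside its range is refused whole. The fingers move at their own pace and stop on an object; "squeeze" is the grip in N (left out, the last holds). Time passes only in rows, so rows that repeat a pose let the fingers close. It gives the time, the measured TCP pose, the force and the opening at its end, in the units of the state.
- env.state(): the state, without advancing time (a new reading comes with each control period).
- env.grab_frame(name): name is "scene" or "top" or "wrist"; returns the picture (480x640x3 uint8, red, green, blue); there is no depth.
- env.camera_params(name): a dict with "camera_matrix" (3x3 intrinsics, pixels), "dist_coeffs" ([k1, k2, p1, p2, k3] as OpenCV has them; the pictures are not rectified), "R" (3x3) and "t" (3): a world point X has camera coordinates R X + t; the wrist camera has in their place "hand_eye" (4x4, takes a point from camera to tool coordinates, whose origin is the TCP and whose axes are the flange's). Camera axes: x right, y down, z forward; pixel columns grow to the right and rows downward; lengths in mm; the calibration is good to about 2 mm. A picture is of the moment at which its call begins: read the wrist's pose just before it. camera_params takes no time and is no camera call.
- env.job_done(): hands the job in, once; it reports no verdict.
The state is a dict: "time_s": time; "qpos": joint angles; "qvel": joint speeds; "effort": joint torques, N m; "ee_pos": TCP position; "ee_rot": TCP orientation; "force": force on the tool from outside, world axes, zero at the start; "torque": the same for the moment, N m; "gripper_width": finger opening in mm.
Only numpy, scipy, OpenCV 4.12 (cv2) and the standard library are available. Lean on these libraries where they do the work, as an engineer would, in place of code of your own. Each camera call takes 0.05 s, during which the arm holds its last target.

### The job

Close the open front of the turner's shavings tray with the yellow tailgate: pick it up by its top rail and lower it over the tray's two upright brass pins, so that both hinge barrels drop onto their pins together and sit fully down on the sill. Lower it all the way rather than letting it fall, and leave the shorter blue tailgate where it stands.

Things in the scene. Friction and masses are not known exactly. Their poses are not given: they have to be found in the camera images.
- gate: Yellow tailgate, loose, 0.25-0.45 kg, upright; 162 long (y) x 42 x 125 mm high (z up). Panel 12 thick. At y = -60 and +60 an aluminium barrel: upright open tube, outer 42, bore 34 mm, z = 0 to 40. Yellow grip rail on top: 20 thick (x), 70 long (y), z = 85 to 125 mm. Origin: centre of the underside. Same after a half turn about z.
- tray: Plywood tray, fixed, 190 mm wide (y). Open front (-x side) with dark steel sill 50 deep, top at z = 15; on it at x = 0, y = -60 and +60 upright brass pins of diameter 14, tips at z = 70, top 20 tapering to 4. Walls 70 high at x = 30 to 160; inside empty. Origin: bench height midway between the pins. Gate home: its origin 15 mm above this one, y axes parallel.
- short_gate: Bystander: shorter blue tailgate of another tray, loose, same build and 125 mm height but 122 mm long (y), barrels 80 mm apart; does not fit these pins. Origin: centre of its underside.
There are look-alikes about, which are no part of the job. Leave any green look-alike of the gate alone.

How it is judged (in metres and radians):
At the end, for the whole second after the job is handed in: The yellow tailgate stands at rest and upright (within 8 degrees) on the tray's sill with both pins inside its barrels: its underside within 6 mm of the sill, its middle within 15 mm of the middle between the pins along and across, its length within 12 degrees of the line of the pins (x of gate in the frame of tray between -0.015 and 0.015 m and y of gate in the frame of tray between -0.015 and 0.015 m and z of gate in the frame of tray below 0.021 m and angle between the y axis of gate and the y axis of tray, either way round below 0.22 rad and angle between gate's own z axis and vertical below 0.15 rad and linear speed of gate below 0.02 m/s); the robot touches nothing.
It fails at once if the shorter blue tailgate was moved more than 30 mm (distance of short_gate from where it was at the start of the episode above 0.03 m).
It fails at once if the yellow tailgate was let fall (moving faster than 0.6 m/s with no finger on it, as after a drop of 20 mm or more) (linear speed of gate above 0.6 m/s and contact force between gate and the fingers below 0.05 N).
It also fails if it takes over 51 s, if anything falls off the work surface, if the arm or the gripper's body presses on something with over 40 N, if the wrist force passes 120 N, or if a joint passes its speed limit or range.

## Working session

There is one attempt and no reset: what is moved stays moved. The work goes in short steps, Python scripts to look and compute and a tool call to move; the robot and the scene stay as the last step left them, time stands still between calls to the robot, and variables do not carry over. Pictures are saved under pics/ and viewed, and the job is handed in when it is done.

Besides the shell and the picture viewer there is one more tool, called after "Request:" by a JSON object that holds its "method" and its "body". arm_command: Moves the arm, as the interface text tells. Shift numbers are shares of 50 cm and turn numbers shares of pi/4 rad, none past 1 either way. Its arguments: {"type":"object","properties":{"targets":{"type":"array"},"squeeze":{"type":"number"}},"required":["targets"]}

```bash
mkdir -p pics; ls; cat > h.py <<'E'
import numpy as np, cv2
from workcell import env
def grab(n,f):
    im=env.grab_frame(n); cv2.imwrite('pics/'+f,im[:,:,::-1]); return im
def ray(n,px):
    c=env.camera_params(n); K=np.array(c['camera_matrix']);d=np.array(c['dist_coeffs'])
    p=cv2.undistortPoints(np.array(px,float).reshape(-1,1,2),K,d).reshape(-1,2)
    R=np.array(c['R']);t=np.array(c['t']).ravel()
    o=-R.T@t; v=np.c_[p,np.ones(len(p))]@R
    return o,v
def onz(n,px,z):
    o,v=ray(n,px); return o+v*((z-o[2])/v[:,2])[:,None]
E
python3 - <<'E'
from h import *
grab('top','top0.png');grab('scene','scene0.png')
print(env.state()); print(env.camera_params('top'),env.camera_params('scene'))
E
```

```text
pics
{'time_s': 0.1, 'qpos': array([-7.74072879e+01,  1.83477598e+01,  8.97004644e+01, -8.25468943e-04,
        7.20444550e+01, -1.14603099e+00]), 'qvel': array([-0.02254902, -0.14232026, -0.12019307,  0.09116661, -0.02616923,
        0.0068067 ]), 'effort': array([ 4.72693705e-05, -4.13334310e+01, -2.32509863e+01,  7.28020747e-02,
        4.21661488e-02, -5.80047617e-05]), 'ee_pos': array([ 136.45354682, -558.0964538 ,  213.19944709]), 'ee_rot': array([-1.79907324e+02, -1.06895052e-03,  1.37389973e+01]), 'force': array([ 0.40897102, -0.11636479, -0.20730935]), 'torque': array([ 0.00062334, -0.01607585, -0.01761071]), 'gripper_width': 91.05044987887507}
{'camera_matrix': array([[433.8525016 ,   0.        , 319.08966867],
       [  0.        , 433.8525016 , 243.25524214],
       [  0.        ,   0.        ,   1.        ]]), 'dist_coeffs': array([-0.06771255,  0.        ,  0.        ,  0.        ,  0.        ]), 'R': array([[ 0.02732844, -0.99930615, -0.02530576],
       [-0.99809418, -0.02587665, -0.05602142],
       [ 0.05532772,  0.02678851, -0.99810882]]), 't': array([  36.62694647,  441.54492951, 1041.46280457])} {'camera_matrix': array([[499.12161596,   0.        , 318.55145756],
       [  0.        , 499.12161596, 242.29622812],
       [  0.        ,   0.        ,   1.        ]]), 'dist_coeffs': array([-0.02802858,  0.        ,  0.        ,  0.        ,  0.        ]), 'R': array([[-0.53798181,  0.84293077, -0.00657966],
       [ 0.60378955,  0.379885  , -0.70080351],
       [-0.58822933, -0.38099227, -0.71332401]]), 't': array([ 233.50285133, -249.96100058, 1547.91378428])}
```

View pics/top0.png

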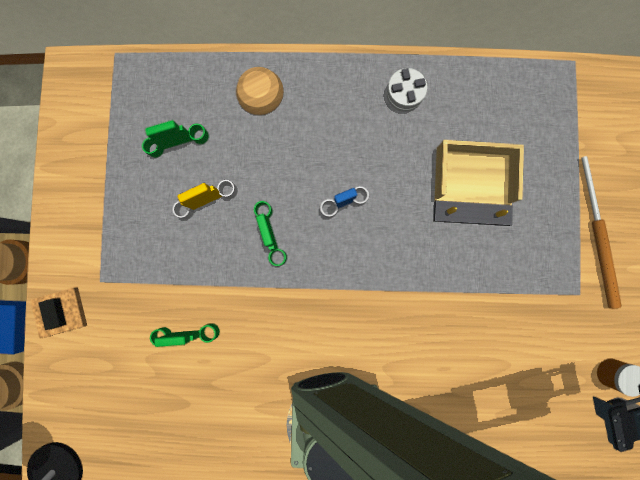

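View pics/scene0.png

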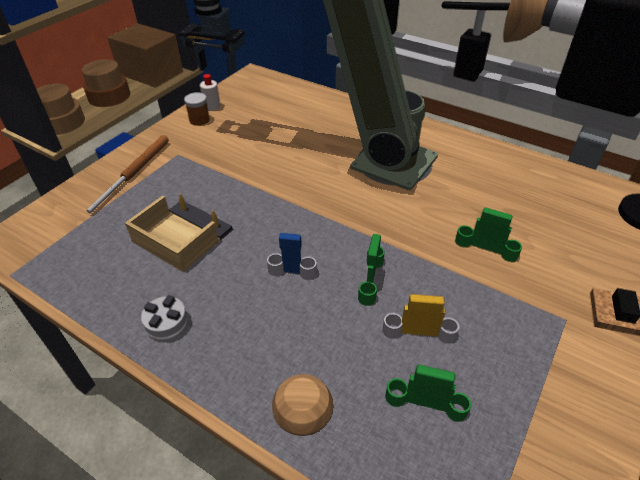

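The top view shows the yellow gate at about (204,198), the tray with its sill and pins at (452,211)/(502,213), the blue gate at (345,201), and three green look-alikes. I'll zoom in to measure.

```bash
python3 - <<'E'
from h import *
im=cv2.imread('pics/top0.png')
a=cv2.resize(im[165:235,160:250],None,fx=6,fy=6,interpolation=cv2.INTER_CUBIC)
cv2.imwrite('pics/zg.png',a)
b=cv2.resize(im[130:235,425:530],None,fx=5,fy=5,interpolation=cv2.INTER_CUBIC)
cv2.imwrite('pics/zt.png',b)
hsv=cv2.cvtColor(im,cv2.COLOR_BGR2HSV)
roi=np.zeros(im.shape[:2],np.uint8);roi[165:235,160:250]=255
m=cv2.inRange(hsv,(18,140,60),(32,255,255))&roi
print(cv2.minAreaRect(cv2.findNonZero(m)),m.sum()/255)
E
```

```text
((198.6511993408203, 195.66094970703125), (20.324323654174805, 40.299434661865234), 65.224853515625) 698.0
```

View pics/zg.png

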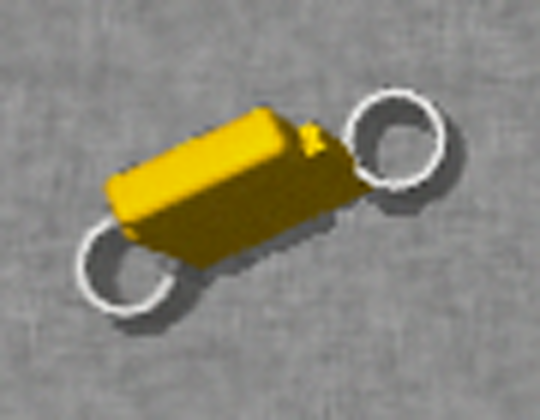

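View pics/zt.png

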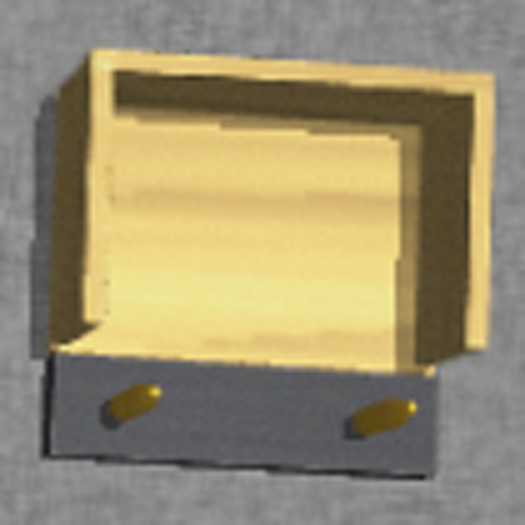

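```bash
cat > m.py <<'E'
from h import *
def z(p,s,ox,oy): p=np.array(p,float); return (p+.5)/s-.5+[ox,oy]
np.set_printoptions(precision=1,suppress=True)
r=onz('top',z([[126,266],[396,138]],6,160,165),40); d=r[1]-r[0]
print('rings',r[:,:2],r.mean(0),np.hypot(*d[:2]),np.degrees(np.arctan2(d[1],d[0])))
c=onz('top',z([[108,185],[265,110],[287,150],[130,226]],6,160,165),125); print('rail',c[:,:2],c.mean(0))
t=onz('top',z([[155,389],[412,407]],5,425,130),69);d=t[1]-t[0]
print('tips',t,t.mean(0),np.hypot(*d[:2]),np.degrees(np.arctan2(d[1],d[0])))
s=onz('top',z([[49,352],[44,456],[432,475],[438,372]],5,425,130),15);print('sill',s,s.mean(0),np.degrees(np.arctan2(*(s[2]-s[1])[[1,0]])))
E
python3 m.py
```

```text
rings [[513.3 384.5]
 [567.3 276.5]] [540.3 330.5  40. ] 120.75058149719914 -63.42529745132322
rail [[532.4 362.6]
 [561.5 304.7]
 [546.7 295.8]
 [517.3 353.5]] [539.5 329.2 125. ]
tips [[ 528.4 -266.1   69. ]
 [ 523.4 -386.2   69. ]] [ 525.9 -326.2   69. ] 120.21050175080477 -92.39040960024055
sill [[ 553.1 -229.7   15. ]
 [ 502.1 -227.7   15. ]
 [ 497.9 -418.2   15. ]
 [ 548.6 -421.2   15. ]] [ 525.4 -324.2   15. ] -91.24355227263452
```

```bash
cat > to.py <<'E'
import sys
from h import *
from scipy.spatial.transform import Rotation as Ro
x,y,z,yaw=map(float,sys.argv[1:5]); s=env.state()
R=Ro.from_euler('xyz',s['ee_rot'],degrees=True).as_matrix()
d=R.T@(np.array([x,y,z])-s['ee_pos'])
cur=np.degrees(np.arctan2(R[1,0],R[0,0])); tw=-((yaw-cur+180)%360-180)
print(s['time_s'],s['ee_pos'].round(1),s['ee_rot'].round(2),s['force'].round(1),round(s['gripper_width'],1),'q',s['qpos'].round(1))
print('mm',d.round(1),'shares',(d/500).round(4),'turn deg',round(tw,2),'share',round(tw/45,4))
E
python3 to.py 380 -120 260 60; python3 to.py 540 330 240 116.6
```

```text
0.1 [ 136.5 -558.1  213.2] [-179.91   -0.     13.74] [ 0.4 -0.1 -0.2] 91.1 q [-77.4  18.3  89.7  -0.   72.   -1.1]
mm [ 340.6 -367.8  -46.2] shares [ 0.6813 -0.7356 -0.0924] turn deg -46.26 share -1.028
0.1 [ 136.5 -558.1  213.2] [-179.91   -0.     13.74] [ 0.4 -0.1 -0.2] 91.1 q [-77.4  18.3  89.7  -0.   72.   -1.1]
mm [ 602.9 -766.9  -25.5] shares [ 1.2058 -1.5338 -0.0511] turn deg -102.86 share -2.2858
```

Request:
{"method": "arm_command", "body": {"targets": [[0,0.68,-0.74,-0.09,-1],[0,0.68,-0.74,-0.09,-1],[0,0.68,-0.74,-0.09,-1],[0,0.68,-0.74,-0.09,-1],[0,0.68,-0.74,-0.09,-1],[0,0.68,-0.74,-0.09,-1],[0,0.68,-0.74,-0.09,-1],[0,0.68,-0.74,-0.09,-1]]}}

```text
time_s: 0.77
ee_pos: [296.7, -265.6, 243.5]
ee_rot: [-179.9, -0.1, 58.8]
force: [0.8, 0.2, -0.4]
gripper_width: 91.2
```

```bash
python3 to.py 540 330 250 116.6
```

```text
0.7667 [ 296.7 -265.6  243.5] [-1.7992e+02 -8.0000e-02  5.8770e+01] [ 0.8  0.2 -0.4] 91.2 q [-4.35e+01  1.00e+00  1.07e+02  1.00e-01  7.21e+01 -1.23e+01]
mm [ 635.4 -100.8   -5.5] shares [ 1.2709 -0.2015 -0.011 ] turn deg -57.83 share -1.285
```

Request:
{"method": "arm_command", "body": {"targets": [[0,1,-0.16,-0.01,-1],[0,1,-0.16,-0.01,-1],[0,1,-0.16,-0.01,-1],[0,1,-0.16,-0.01,-1],[0,1,-0.16,-0.01,-1],[0,1,-0.16,-0.01,-1],[0,1,-0.16,-0.01,-1],[0,1,-0.16,-0.01,-1]]}}

```text
time_s: 1.43
ee_pos: [421.8, 43.4, 247.3]
ee_rot: [-180.0, -0.1, 103.9]
force: [1.0, -0.8, -0.3]
gripper_width: 91.4
```

```bash
python3 to.py 540 330 250 116.6
```

```text
1.4333 [421.8  43.4 247.3] [-1.8000e+02 -9.0000e-02  1.0388e+02] [ 1.  -0.8 -0.3] 91.4 q [ 4.200e+00  3.200e+00  1.041e+02  1.000e-01  7.270e+01 -9.700e+00]
mm [249.9 183.5  -2.3] shares [ 0.4998  0.367  -0.0047] turn deg -12.72 share -0.2826
```

Request:
{"method": "arm_command", "body": {"targets": [[0,0.5,0.367,-0.005,-0.283],[0,0.5,0.367,-0.005,-0.283],[0,0.5,0.367,-0.005,-0.283],[0,0.5,0.367,-0.005,-0.283],[0,0.5,0.367,-0.005,-0.283],[0,0.5,0.367,-0.005,-0.283],[0,0.5,0.367,-0.005,-0.283],[0,0.5,0.367,-0.005,-0.283]]}}

```text
time_s: 2.1
ee_pos: [540.8, 334.5, 248.8]
ee_rot: [180.0, -0.2, 116.8]
force: [0.4, -0.1, -0.2]
gripper_width: 91.0
```

Request:
{"method": "arm_command", "body": {"targets": [[0,0,0,0,0],[0,0,0,0,0]]}}

```text
time_s: 2.27
ee_pos: [540.4, 335.3, 247.2]
ee_rot: [-179.9, -0.2, 116.9]
force: [0.4, -0.0, 0.4]
gripper_width: 91.0
```

```bash
python3 to.py 540 330 250 116.6; python3 - <<'E'
from h import *
grab('wrist','w1.png'); print(env.camera_params('wrist'))
E
```

```text
2.2667 [540.4 335.3 247.2] [-1.7987e+02 -1.5000e-01  1.1687e+02] [ 0.4 -0.   0.4] 91.0 q [30.7 23.  77.7  0.2 79.4  3.8]
mm [-4.6 -2.8 -2.8] shares [-0.0091 -0.0055 -0.0057] turn deg 0.27 share 0.0059
{'camera_matrix': array([[354.03549107,   0.        , 316.77756426],
       [  0.        , 354.03549107, 237.88237786],
       [  0.        ,   0.        ,   1.        ]]), 'dist_coeffs': array([-0.0476814,  0.       ,  0.       ,  0.       ,  0.       ]), 'hand_eye': array([[ 1.53149456e-03, -9.66334079e-01, -2.57286032e-01,
         7.24967521e+01],
       [ 9.99998343e-01,  1.73324468e-03, -5.57361718e-04,
         7.55638252e-01],
       [ 9.84537269e-04, -2.57284752e-01,  9.66335132e-01,
        -1.71646290e+02],
       [ 0.00000000e+00,  0.00000000e+00,  0.00000000e+00,
         1.00000000e+00]])}
```

View pics/w1.png

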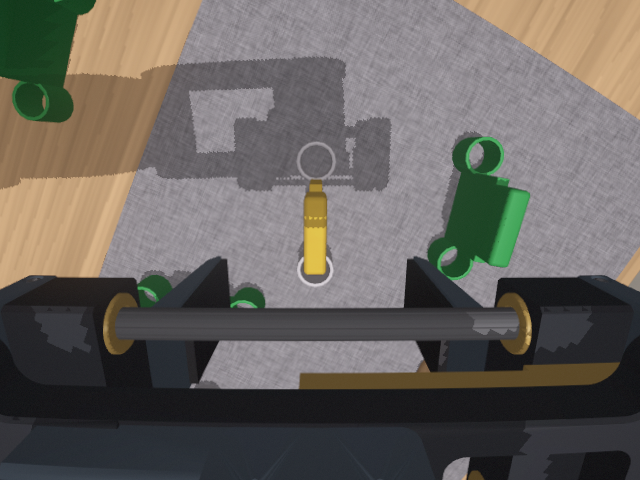

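The wrist view shows the gate aligned and centred between the fingers: rings at (316,161) and (315,269), rail at about (315,238). Cast these to check.

```bash
cat >> h.py <<'E'
from scipy.spatial.transform import Rotation as Ro
def wz(px,z,st=None):
    s=st or env.state(); c=env.camera_params('wrist'); K=np.array(c['camera_matrix']);H=np.array(c['hand_eye'])
    R=Ro.from_euler('xyz',s['ee_rot'],degrees=True).as_matrix()
    p=cv2.undistortPoints(np.array(px,float).reshape(-1,1,2),K,np.array(c['dist_coeffs'])).reshape(-1,2)
    v=np.c_[p,np.ones(len(p))]@(R@H[:3,:3]).T; o=R@H[:3,3]+s['ee_pos']
    return o+v*((z-o[2])/v[:,2])[:,None]
E
python3 - <<'E'
from h import *
r=wz([[316.3,161],[315.5,269]],40);d=r[0]-r[1];print(r,r.mean(0),np.hypot(*d[:2]),np.degrees(np.arctan2(d[1],d[0])))
print(wz([[316,194],[315,274]],125))
E
python3 to.py 540 330.5 92 116.6
```

```text
[[514.63426588 383.28613762  40.        ]
 [568.09511061 275.73006447  40.        ]] [541.36468825 329.50810104  40.        ] 120.10982803496904 116.42971575033371
[[525.27630371 362.57021132 125.        ]
 [556.50490208 298.92401334 125.        ]]
2.3167 [540.2 334.  247.7] [-1.7987e+02 -1.3000e-01  1.1679e+02] [0.1 0.1 0.4] 91.4 q [30.6 22.9 77.7  0.1 79.4  3.8]
mm [ -3.4  -1.4 155.7] shares [-0.0068 -0.0027  0.3115] turn deg 0.19 share 0.0043
```

Both views agree: (541, 330), yaw 116.5. Descending.

Request:
{"method": "arm_command", "body": {"targets": [[0,-0.007,-0.002,0.06,0.005],[0,-0.007,-0.002,0.12,0.005],[0,-0.007,-0.002,0.17,0.005],[0,-0.007,-0.002,0.22,0.005],[0,-0.007,-0.002,0.26,0.005],[0,-0.007,-0.002,0.29,0.005],[0,-0.007,-0.002,0.31,0.005],[0,-0.007,-0.002,0.31,0.005]]}}

```text
time_s: 2.98
ee_pos: [538.9, 328.3, 91.0]
ee_rot: [-179.6, -0.1, 116.5]
force: [0.9, -0.3, -1.6]
gripper_width: 91.4
```

```bash
python3 to.py 541 330 91 116.5;python3 - <<'E'
from h import *
grab('wrist','w2.png')
E
```

```text
2.9833 [538.9 328.3  91. ] [-1.7961e+02 -9.0000e-02  1.1649e+02] [ 0.9 -0.3 -1.6] 91.4 q [30.2 28.9 91.4  0.1 60.1  3.7]
mm [0.6 2.7 0. ] shares [0.0012 0.0053 0.    ] turn deg -0.01 share -0.0002
```

View pics/w2.png

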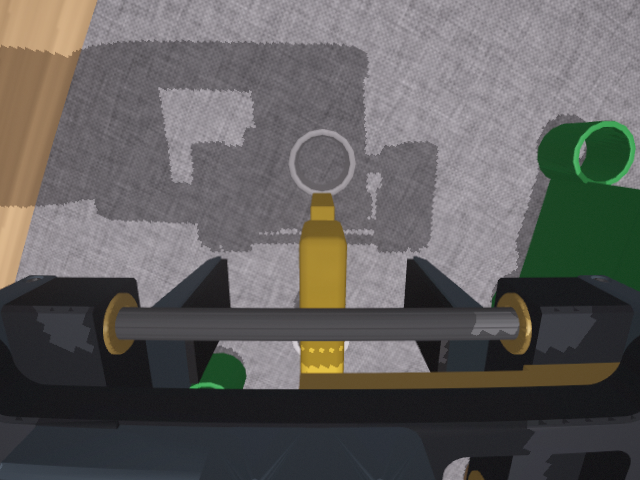

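The fingers straddle the rail (centre column 323 against jaw centre 318, about 2.5 mm off). I'll correct and close.

Request:
{"method": "arm_command", "body": {"targets": [[0,0.001,0.005,0,0],[0,0.001,0.005,0,0],[0.5,0.001,0.005,0,0],[0.75,0.001,0.005,0,0],[1,0.001,0.005,0,0],[1,0.001,0.005,0,0],[1,0.001,0.005,0,0],[1,0.001,0.005,0,0]], "squeeze": 30}}

```text
time_s: 3.7
ee_pos: [541.8, 330.7, 92.5]
ee_rot: [-179.8, -0.1, 116.5]
force: [-0.5, 0.1, 0.3]
gripper_width: 54.0
```

Request:
{"method": "arm_command", "body": {"targets": [[1,0,0,0,0],[1,0,0,0,0],[1,0,0,0,0],[1,0,0,0,0],[1,0,0,0,0],[1,0,0,0,0]]}}

```text
time_s: 4.2
ee_pos: [541.7, 330.6, 92.4]
ee_rot: [-179.7, -0.1, 116.5]
force: [-1.1, 0.3, 0.5]
gripper_width: 20.1
```

Request:
{"method": "arm_command", "body": {"targets": [[1,0,0,-0.02,0],[1,0,0,-0.05,0],[1,0,0,-0.1,0],[1,0,0,-0.15,0],[1,0,0,-0.2,0],[1,0,0,-0.26,0],[1,0,0,-0.32,0],[1,0,0,-0.36,0]]}}

```text
time_s: 4.87
ee_pos: [542.9, 330.9, 276.1]
ee_rot: [-180.0, -0.1, 116.5]
force: [-0.1, -0.6, -2.4]
gripper_width: 19.6
```

Request:
{"method": "arm_command", "body": {"targets": [[1,0,0,0,0],[1,0,0,0,0]]}}

```text
time_s: 5.03
ee_pos: [543.2, 331.1, 277.6]
ee_rot: [179.9, -0.1, 116.5]
force: [-0.9, 0.5, -2.2]
gripper_width: 19.9
```

```bash
python3 to.py 526 -326 270 88;python3 - <<'E'
from h import *
grab('wrist','w3.png');grab('scene','s3.png')
E
```

```text
5.0333 [543.2 331.1 277.6] [ 1.7986e+02 -1.3000e-01  1.1651e+02] [-0.9  0.5 -2.2] 19.9 q [30.3 22.3 74.6  0.1 83.   3.7]
mm [-580.3 -308.7    5.5] shares [-1.1606 -0.6174  0.011 ] turn deg 28.51 share 0.6335
```

View pics/w3.png

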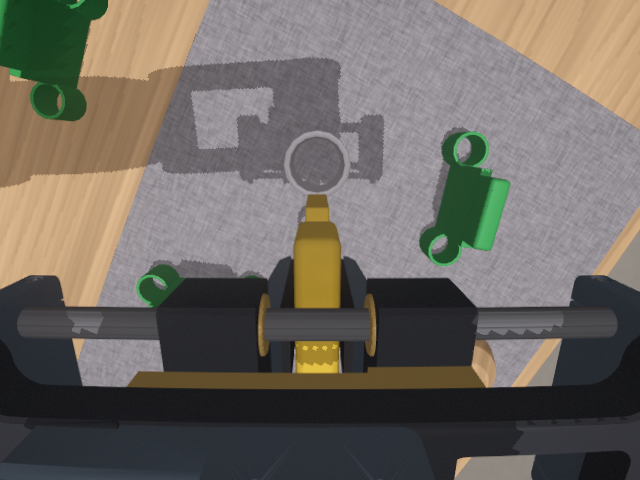

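View pics/s3.png

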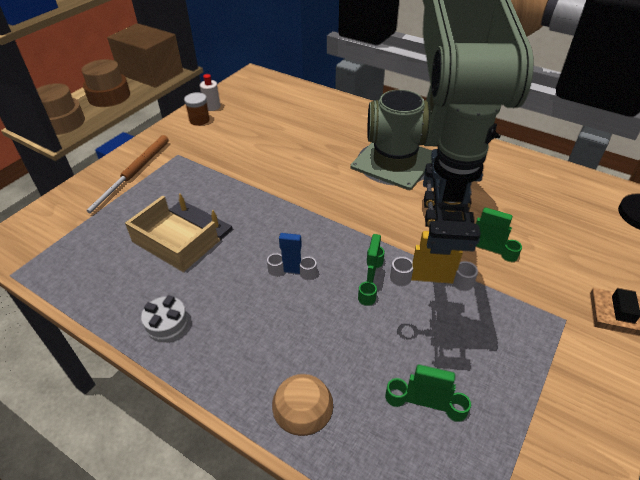

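The gate is held upright in the jaws and clear of everything. Moving toward the tray.

Request:
{"method": "arm_command", "body": {"targets": [[1,-0.04,-0.021,0,0.02],[1,-0.1,-0.053,0,0.05],[1,-0.16,-0.085,0,0.08],[1,-0.22,-0.117,0,0.12],[1,-0.28,-0.149,0,0.15],[1,-0.34,-0.181,0,0.18],[1,-0.4,-0.213,0,0.21],[1,-0.46,-0.245,0,0.24]]}}

```text
time_s: 5.8
ee_pos: [533.6, 68.2, 272.0]
ee_rot: [-179.5, -0.1, 105.7]
force: [0.7, -0.1, -3.1]
gripper_width: 19.6
```

```bash
python3 to.py 526 -326 270 88
```

```text
5.8 [533.6  68.2 272. ] [-1.7949e+02 -1.0000e-01  1.0566e+02] [ 0.7 -0.1 -3.1] 19.6 q [ 6.1 13.4 88.1  0.  79.  -9.6]
mm [-377.6 -113.7    2.3] shares [-0.7551 -0.2274  0.0047] turn deg 17.66 share 0.3923
```

Request:
{"method": "arm_command", "body": {"targets": [[1,-0.06,-0.018,0,0.03],[1,-0.12,-0.036,0,0.06],[1,-0.18,-0.054,0,0.09],[1,-0.24,-0.072,0,0.12],[1,-0.3,-0.09,0,0.15],[1,-0.36,-0.108,0,0.18],[1,-0.42,-0.126,0,0.21],[1,-0.48,-0.144,0,0.24]]}}

```text
time_s: 6.47
ee_pos: [527.7, -183.4, 269.8]
ee_rot: [-179.2, -0.1, 94.8]
force: [0.7, 0.4, -2.9]
gripper_width: 19.9
```

```bash
python3 to.py 526 -326 270 88
```

```text
6.4667 [ 527.7 -183.4  269.8] [-1.7925e+02 -1.2000e-01  9.4780e+01] [ 0.7  0.4 -2.9] 19.9 q [-20.2  15.5  85.6  -0.2  79.6 -25. ]
mm [-141.9  -13.6   -0.3] shares [-0.2839 -0.0272 -0.0006] turn deg 6.78 share 0.1508
```

Request:
{"method": "arm_command", "body": {"targets": [[1,-0.06,-0.006,0,0.03],[1,-0.12,-0.012,0,0.06],[1,-0.17,-0.016,0,0.09],[1,-0.22,-0.021,0,0.12],[1,-0.26,-0.025,0,0.15],[1,-0.284,-0.027,0,0.15],[1,-0.284,-0.027,0,0.15],[1,-0.284,-0.027,0,0.15]]}}

```text
time_s: 7.13
ee_pos: [525.6, -325.5, 268.1]
ee_rot: [-179.1, -0.2, 88.0]
force: [0.3, 0.4, -2.7]
gripper_width: 19.6
```

Request:
{"method": "arm_command", "body": {"targets": [[1,0,0,0,0],[1,0,0,0,0],[1,0,0,0,0]]}}

```text
time_s: 7.38
ee_pos: [525.7, -324.3, 268.0]
ee_rot: [-179.1, -0.2, 88.1]
force: [0.9, 0.7, -2.5]
gripper_width: 19.3
```

```bash
python3 to.py 526 -326 180 88;python3 - <<'E'
from h import *
grab('wrist','w4.png');grab('top','t4.png')
E
```

```text
7.3833 [ 525.7 -324.3  268. ] [-179.07   -0.21   88.1 ] [ 0.9  0.7 -2.5] 19.3 q [-32.6  21.3  77.5  -0.3  82.2 -30.6]
mm [-2.   1.8 88. ] shares [-0.0041  0.0036  0.176 ] turn deg 0.1 share 0.0023
```

View pics/w4.png

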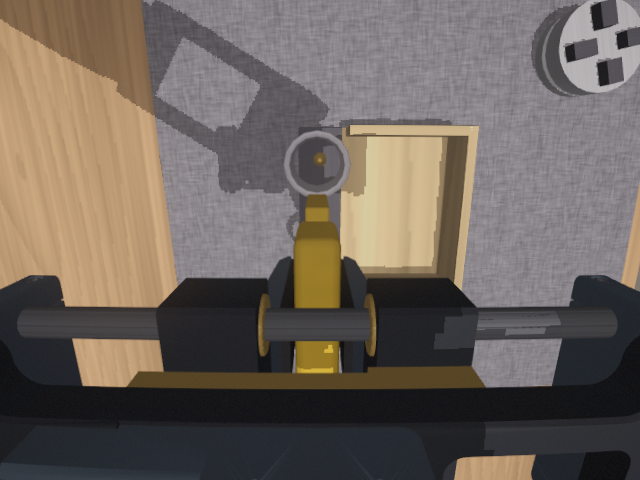

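View pics/t4.png

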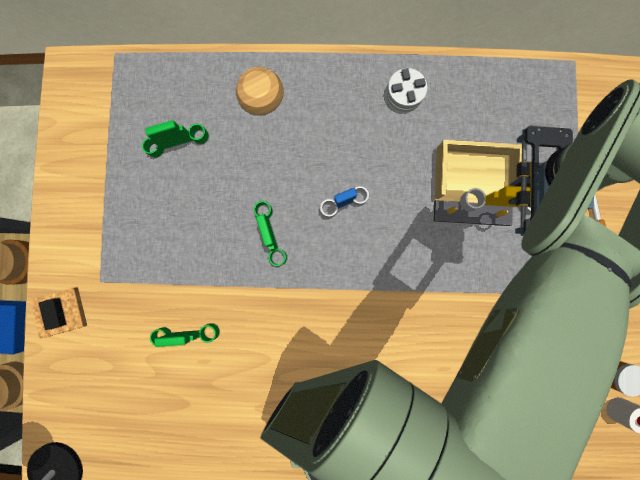

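The near pin's tip shows inside the near barrel's ring (ring centre ≈(317,164), tip (320,159)). Cast both.

```bash
python3 - <<'E'
from h import *
print('tip',wz([[320,159]],70),'ring',wz([[317,164]],216))
s=env.state();R=Ro.from_euler('xyz',s['ee_rot'],degrees=True).as_matrix()
im=cv2.imread('pics/w4.png');cv2.imwrite('pics/z4.png',cv2.resize(im[115:245,250:490],None,fx=3,fy=3,interpolation=cv2.INTER_CUBIC))
# sill front edge/walls in wrist
E
```

```text
tip [[ 528.22486732 -266.39563697   70.        ]] ring [[ 527.52049067 -263.91874618  216.        ]]
```

View pics/z4.png

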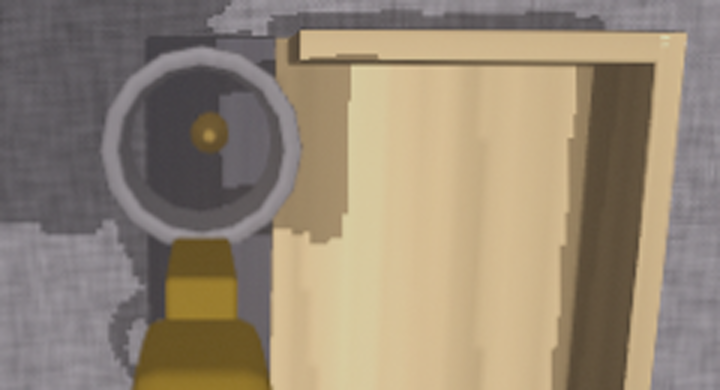

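Two-view agreement on the pin to under 1 mm. Lowering to just above the pin tips (bottom ≈ 80).

Request:
{"method": "arm_command", "body": {"targets": [[1,-0.004,0.001,0.02,0.003],[1,-0.004,0.001,0.05,0.003],[1,-0.004,0.001,0.08,0.003],[1,-0.004,0.001,0.11,0.003],[1,-0.004,0.001,0.14,0.003],[1,-0.004,0.001,0.17,0.003],[1,-0.004,0.001,0.19,0.003],[1,-0.004,0.001,0.19,0.003]]}}

```text
time_s: 8.15
ee_pos: [523.3, -325.3, 170.4]
ee_rot: [-178.8, -0.3, 88.0]
force: [-0.5, -0.4, -2.8]
gripper_width: 19.7
```

Request:
{"method": "arm_command", "body": {"targets": [[1,0,0,0,0],[1,0,0,0,0]]}}

```text
time_s: 8.32
ee_pos: [523.4, -325.3, 170.5]
ee_rot: [-178.8, -0.3, 88.0]
force: [-0.3, -0.4, -2.5]
gripper_width: 20.0
```

```bash
python3 to.py 526 -326.2 112 87.9;python3 - <<'E'
from h import *
grab('wrist','w5.png');grab('scene','s5.png')
im=cv2.imread('pics/w5.png');cv2.imwrite('pics/z5.png',cv2.resize(im[115:245,250:490],None,fx=3,fy=3,interpolation=cv2.INTER_CUBIC))
im=cv2.imread('pics/s5.png');cv2.imwrite('pics/zs5.png',cv2.resize(im[130:280,100:280],None,fx=4,fy=4,interpolation=cv2.INTER_CUBIC))
E
```

```text
8.3167 [ 523.4 -325.3  170.5] [-178.84   -0.34   87.96] [-0.3 -0.4 -2.5] 20.0 q [-32.8  24.3  86.9  -0.3  70.1 -30.6]
mm [-1.1  3.8 58.4] shares [-0.0022  0.0076  0.1169] turn deg 0.06 share 0.0013
```

View pics/z5.png

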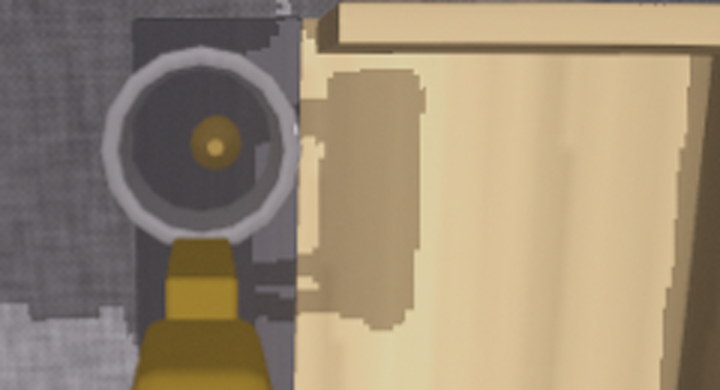

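View pics/zs5.png

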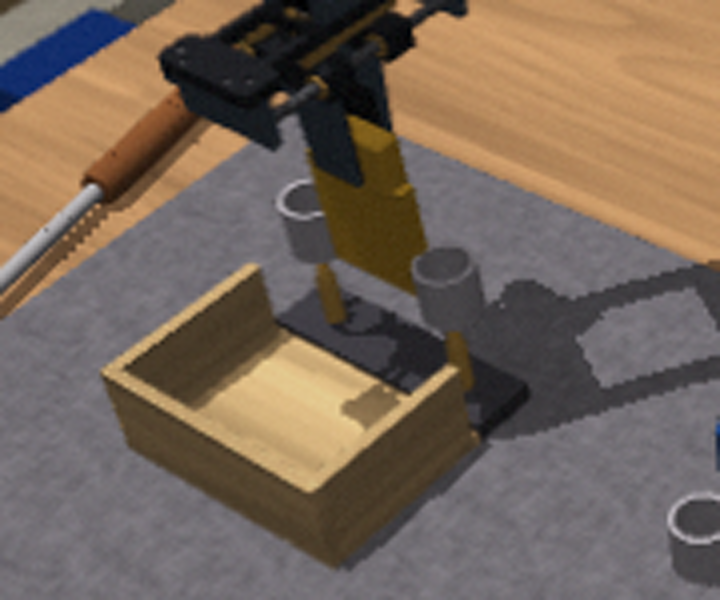

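Both barrels are over their pins, with a ~3 mm correction in x needed. Next: correct and lower slowly to ~5 mm above the sill.

```bash
python3 - <<'E'
from h import *
print('tip',wz([[321.7,164]],70),'ring',wz([[317,163.7]],118))
s=env.state();print(Ro.from_euler('xyz',s['ee_rot'],degrees=True).as_matrix()[:,2]*92)
E
```

```text
tip [[ 528.04797811 -267.23234079   70.        ]] ring [[ 525.48487913 -264.5924269   118.        ]]
[ -1.72283446   0.5341404  -91.98231643]
```

Request:
{"method": "arm_command", "body": {"targets": [[1,-0.004,0.008,0,0],[1,-0.004,0.008,0.01,0],[1,-0.004,0.008,0.025,0],[1,-0.004,0.008,0.04,0],[1,-0.004,0.008,0.055,0],[1,-0.004,0.008,0.07,0],[1,-0.004,0.008,0.08,0],[1,-0.004,0.008,0.08,0]]}}

```text
time_s: 9.08
ee_pos: [526.0, -326.9, 129.2]
ee_rot: [-178.7, -0.4, 88.0]
force: [-0.5, 1.4, -2.8]
gripper_width: 19.9
```

```bash
python3 to.py 527 -326.5 107 87.9;python3 - <<'E'
from h import *
grab('wrist','w6.png');grab('scene','s6.png')
im=cv2.imread('pics/w6.png');cv2.imwrite('pics/z6.png',cv2.resize(im[115:245,250:490],None,fx=3,fy=3,interpolation=cv2.INTER_CUBIC))
im=cv2.imread('pics/s6.png');cv2.imwrite('pics/zs6.png',cv2.resize(im[130:280,100:280],None,fx=4,fy=4,interpolation=cv2.INTER_CUBIC))
E
```

```text
9.0833 [ 526.  -326.9  129.2] [-178.75   -0.39   87.96] [-0.5  1.4 -2.8] 19.9 q [-32.8  26.4  89.6  -0.3  65.3 -30.6]
mm [ 0.3  1.4 22.2] shares [0.0006 0.0029 0.0445] turn deg 0.06 share 0.0013
```

View pics/z6.png

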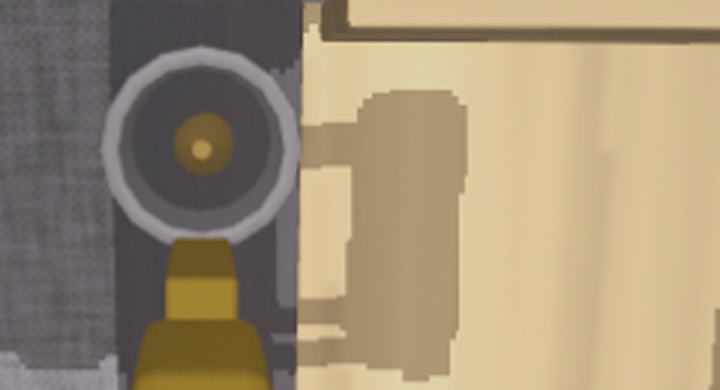

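View pics/zs6.png

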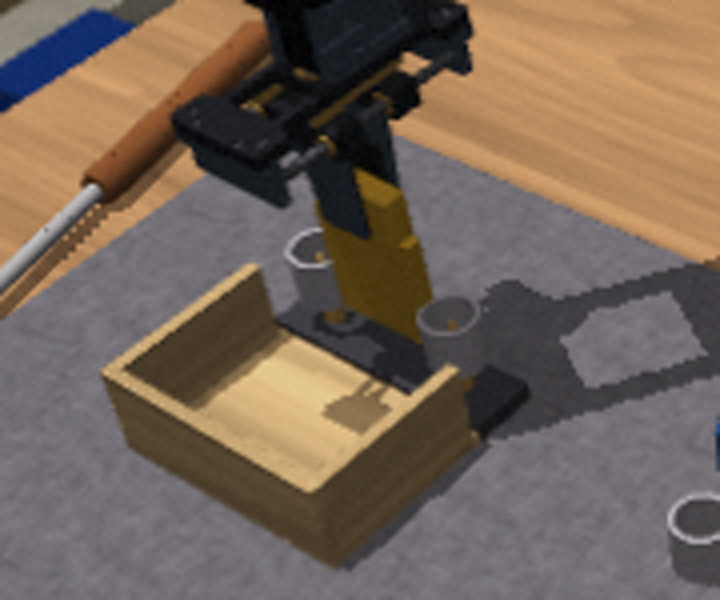

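The pin is centred in the near barrel, and both barrels have started down over their pins. About 22 mm is left; lowering 18 mm, then creeping.

Request:
{"method": "arm_command", "body": {"targets": [[1,0,0.002,0.008,0],[1,0,0.002,0.016,0],[1,0,0.002,0.024,0],[1,0,0.002,0.03,0],[1,0,0.002,0.034,0],[1,0,0.002,0.036,0],[1,0,0.002,0.036,0]]}}

```text
time_s: 9.77
ee_pos: [527.4, -327.3, 112.5]
ee_rot: [-178.9, -0.3, 88.0]
force: [0.6, 0.4, -2.4]
gripper_width: 20.0
```

Request:
{"method": "arm_command", "body": {"targets": [[1,0,0,0.002,0],[1,0,0,0.004,0],[1,0,0,0.006,0],[1,0,0,0.006,0]]}}

```text
time_s: 10.1
ee_pos: [527.3, -327.2, 109.3]
ee_rot: [-178.9, -0.3, 88.0]
force: [-0.3, 0.1, -2.5]
gripper_width: 19.7
```

Request:
{"method": "arm_command", "body": {"targets": [[1,0,0,0.002,0],[1,0,0,0.004,0],[1,0,0,0.004,0]]}}

```text
time_s: 10.35
ee_pos: [527.4, -327.3, 107.9]
ee_rot: [-178.9, -0.3, 88.0]
force: [-0.1, 0.8, 0.8]
gripper_width: 19.6
```

Request:
{"method": "arm_command", "body": {"targets": [[1,0,0,0.002,0],[1,0,0,0.004,0],[1,0,0,0.004,0]]}}

```text
time_s: 10.6
ee_pos: [527.4, -327.1, 107.7]
ee_rot: [-178.9, -0.3, 88.0]
force: [-2.5, 3.3, 8.1]
gripper_width: 20.1
```

Contact with the sill (+8 N) at the expected height of 107.7. Releasing.

Request:
{"method": "arm_command", "body": {"targets": [[0.9,0,0,0,0],[0.8,0,0,0,0],[0.6,0,0,0,0],[0.4,0,0,0,0],[0.4,0,0,0,0],[0.4,0,0,0,0],[0.4,0,0,0,0],[0.4,0,0,0,0]]}}

```text
time_s: 11.27
ee_pos: [527.4, -327.2, 107.7]
ee_rot: [-178.9, -0.3, 88.0]
force: [0.1, 0.0, -0.1]
gripper_width: 54.2
```

```bash
python3 to.py 527 -327 240 88;python3 - <<'E'
from h import *
grab('wrist','w7.png');grab('scene','s7.png')
im=cv2.imread('pics/s7.png');cv2.imwrite('pics/zs7.png',cv2.resize(im[130:280,100:280],None,fx=4,fy=4,interpolation=cv2.INTER_CUBIC))
E
```

```text
11.2667 [ 527.4 -327.2  107.7] [-178.93   -0.28   87.95] [ 0.1  0.  -0.1] 54.2 q [-32.7  27.5  91.2  -0.3  62.4 -30.5]
mm [   0.8   -2.9 -132.3] shares [ 0.0016 -0.0058 -0.2645] turn deg -0.05 share -0.0011
```

View pics/w7.png

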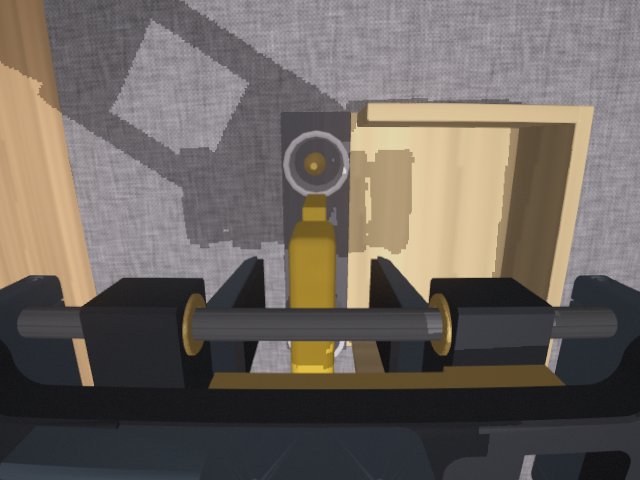

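View pics/zs7.png

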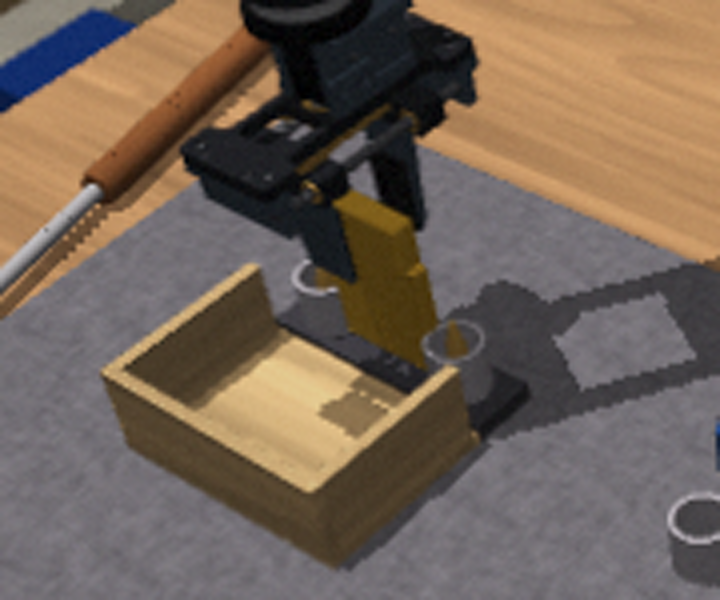

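The gate is down, with the pins showing in both barrels, and the fingers are clear on both sides. Retracting straight up.

Request:
{"method": "arm_command", "body": {"targets": [[0.4,0,0,-0.02,0],[0.4,0,0,-0.06,0],[0.4,0,0,-0.11,0],[0.4,0,0,-0.17,0],[0.4,0,0,-0.23,0],[0.4,0,0,-0.28,0],[0.4,0,0,-0.32,0],[0.4,0,0,-0.32,0]]}}

```text
time_s: 12.03
ee_pos: [532.2, -329.2, 273.8]
ee_rot: [-179.5, 0.0, 88.0]
force: [1.5, -0.0, 0.5]
gripper_width: 54.6
```

Request:
{"method": "arm_command", "body": {"targets": [[0.4,0.12,0.1,0,0],[0.4,0.12,0.1,0,0],[0.4,0.12,0.1,0,0],[0.4,0.12,0.1,0,0],[0.4,0.12,0.1,0,0]]}}

```text
time_s: 12.45
ee_pos: [583.8, -271.0, 272.7]
ee_rot: [-179.4, 0.0, 88.0]
force: [-0.5, -0.3, 0.0]
gripper_width: 54.6
```

```bash
python3 - <<'E'
from h import *
grab('scene','s8.png');grab('top','t8.png')
im=cv2.imread('pics/s8.png');cv2.imwrite('pics/zs8.png',cv2.resize(im[130:280,100:280],None,fx=4,fy=4,interpolation=cv2.INTER_CUBIC))
im=cv2.imread('pics/t8.png');cv2.imwrite('pics/zt8.png',cv2.resize(im[120:240,300:550],None,fx=3,fy=3,interpolation=cv2.INTER_CUBIC))
E
```

```text
(no output)
```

View pics/zs8.png

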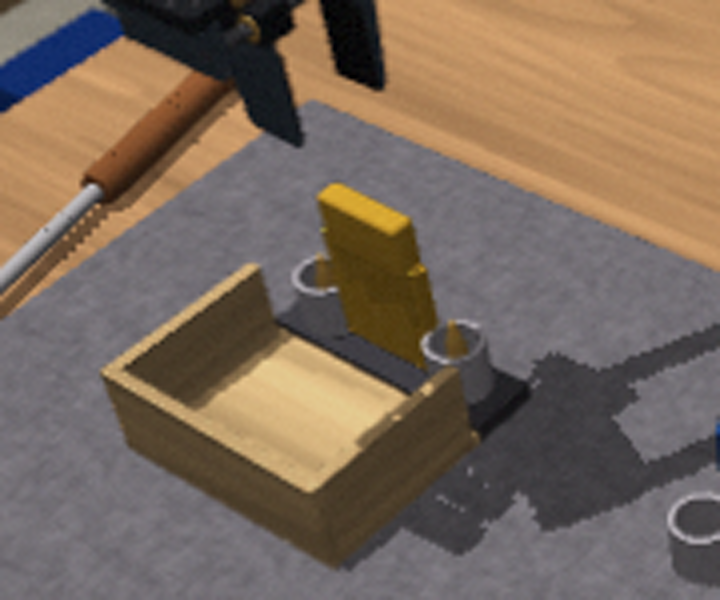

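View pics/zt8.png

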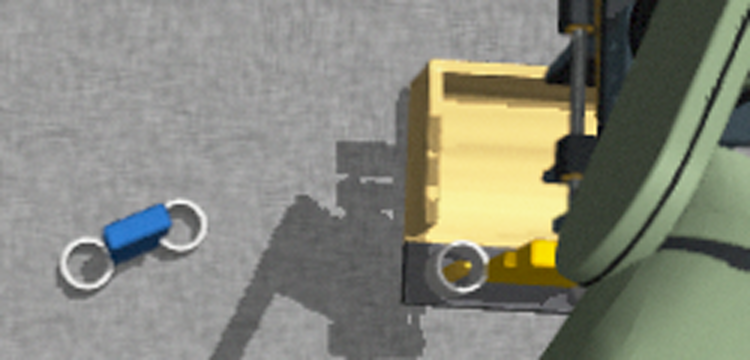

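Both pins stand inside their barrels, the gate is upright and the blue gate is unmoved. A numeric check from the scene rings, then hand in.

```bash
python3 - <<'E'
from h import *
p=(np.array([[319,276],[455,343.]])+.5)/4-.5+[100,130]
r=onz('scene',p,55);d=r[1]-r[0];print(r,r.mean(0),np.hypot(*d[:2]),np.degrees(np.arctan2(d[1],d[0])))
s=env.state();print(s['time_s'],s['force'],abs(s['qvel']).max())
print(env.job_done())
E
```

```text
[[ 525.98595833 -387.52386709   55.        ]
 [ 528.14285139 -264.63479783   55.        ]] [ 527.06440486 -326.07933246   55.        ] 122.90799620187782 88.99447377950534
12.55 [0.23497762 0.0552637  0.41542766] 0.42067488952622173
the job is handed in; nothing more can be done
None
```

I gripped the yellow tailgate by its top rail and carried it over the blue one. I then lowered it over both pins until it touched the sill, released it and backed the arm clear. The job was handed in at 12.6 s; no verdict is reported.

**Seating:** contact came at TCP z = 107.7, against 107.4 expected for a gate sitting on the sill. The wrist force there was about 8 N.

**Position:** in the last scene view the pins show inside both barrels. The gate centre came out at (527.1, -326.1) against a pin midpoint of (525.9, -326.2), and the lengths lie within about 2.5° of each other.

**Bystanders:** the last top view showed the blue tailgate apparently where it was, which I judged by eye only. No green look-alike was touched.

**Disagreements:**
- The last scene check gave a barrel spacing of 122.9 mm instead of 120, which is within hand-picked pixel error.
- My two early readings of the tray's yaw differed by about 1°, well inside the 12° allowed.
- The arm covered the far barrel in the last top view, so that barrel was checked only in the scene view.

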